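Gauge a palette board with radius leaves

ROBOT

A 6-joint arm with a two-finger parallel gripper is mounted at the origin on the work surface. World frame = base frame: x ahead of the robot, y to its left, z up, the work surface at z = 0. Lengths are in m, angles in rad, forces in N, time in s.
With the tool pointing down it reaches from about 0.3 to 0.775 m from the base axis. Payload 14.6 kg.
Tool frame: the origin (TCP) lies midway between the tips of the shut fingers; the grasp point (between the pads) lies 19 mm behind it (grasp_offset is the distance from the TCP to the grasp point, in m); z points along the fingers, y is the line along which they close (so a half turn about z gives the same grasp; the last joint's range is limited). The gripper opens to 94 mm and grips with 3 to 60 N. Pads are 16 mm wide; open, the fingers measure 119 mm over their backs; the gripper's body (75 mm by 177 mm) begins 78 mm behind the grasp point.
Start: joints at [-1.318, 0.3, 1.521, -0, 1.321, -0.067], TCP at [0.173, -0.522, 0.205] pointing down, gripper open.
Joint ranges: [-3.03, 3.03], [-0.79, 2.21], [0.23, 2.52], [-1.04, 4.18], [0, 3.07], [-2.55, 2.55]. Speed limits (rad/s): [2.22, 2.22, 2.57, 3.14, 3.14, 3.14].

INTERFACE

Orientations are given as [roll, pitch, yaw] about the fixed x, y, z axes, in that order (R = Rz(yaw) Ry(pitch) Rx(roll)).
In Python, from station import * gives the robot as it stands. The module is installed in compiled form; this text tells all that it offers.
- The arm moves only by the tool send_rows, never from a script. Its argument "rows" is a list of rows, each an object of numbers: "dx", "dy", "dz": the shift along the tool's x, y, z in mm; "roll": the turn about the tool's z in degrees; "jaw": the closure, from -1 (fully open) to 1 (shut). In form: [{"dx": .., "dy": .., "dz": .., "roll": .., "jaw": ..}, ...]. A call has 1 to 12 rows; each row shifts and turns the commanded pose from where the row before left it, along the tool's axes as they then stand; what a row does not reach is not made up. A row lasts 1/12 s, in which the tool goes at most 41.7 mm and 7.16 degrees, less where a joint would pass 70% of its speed; a pose out of reach is approached as far as the arm can. A call is refused whole if a number of a shift passes 41.7 or a number of a turn 7.16, either way. A call with a gripper value outside its range is refused whole. The fingers move at their own pace and stop on an object; "force" is the grip in N (left out, the last holds). Time passes only in rows, so rows that do not move let the fingers close. It gives the time, the measured TCP pose, the force, the opening and the grip force at its end, in the units of the state.
- get_obs(): the state, without advancing time (a new reading comes with each control period).
- camera(name): name is "scene" or "top" or "wrist"; returns a dict with "frame" (480x640x3 uint8, red, green, blue), "z_map" (480x640 float32, m along the optical axis (not along the pixel's ray), 0 where there is no reading), "camera_matrix" (3x3 intrinsics, pixels), "rvec" (rotation vector, rad) and "tvec" (3), from world to camera coordinates, as OpenCV has them. Camera axes: x right, y down, z forward; pixel columns grow to the right and rows downward; lengths in m; the calibration is good to about 2 mm. The wrist camera is an equidistant fisheye: a pixel r from the principal point sees the ray r / f radians off the axis. A picture is of the moment at which its call begins.
- hand_in(): hands the job in; it is judged then, once.
The state is a dict: "time_s": time; "qpos": joint angles; "joint_vel": joint speeds; "tau": joint torques, N m; "ee_pos": TCP position; "eef_rot": TCP orientation; "force": force on the tool from outside, world axes, zero at the start; "moment": the same for the moment, N m; "grip_width": finger opening in m; "grip_force": force on a finger pad.
Only numpy, scipy, OpenCV 4.12 (cv2) and the standard library are available. Lean on these libraries where they do the work, as an engineer would, in place of code of your own. Each camera call takes 0.05 s, during which the arm holds its last target. There are 200 camera calls.

TASK

Gauge the palette board in the middle of the table with the radius leaves: first press the orange hollow leaf that fits against its rounded corner so that it sits without rocking or a gap, then press the blue tongue that fits into its thumb notch in the same way, each pointing straight into its curve. Leave these two leaves seated flat on the table against the board, the leaves that do not fit lying flat and clear of it, and do not disturb the pail, the brush jar or the bottle.

Things in the scene. Friction and masses are not known exactly. Their poses are not given: they have to be found in the camera images.
- board_beech: Pale beech palette board, fixed flat, 130 (x) x 200 (y) x 16 mm; origin: centre of underside. Corner at -x, +y rounded to 40 mm; thumb notch of radius 25 mm, 12.5 mm deep, in the near edge (x = -65 mm) at y = -45 mm. Of the two boards, gauge the one in front of the robot; the one off to the right (y below -0.4 m) is out of use.
- board_beech_corner (a point): Centre of the 40 mm arc of that board's rounded corner, at table height.
- board_beech_corner_home (a point): Where the origin of the fitting orange leaf lies when it sits on the rounded corner: 55 mm out from the arc's centre on the corner's diagonal (45 degrees between the board's -x and +y). The leaf's x then points along that diagonal at the arc's centre.
- board_beech_notch (a point): Centre of the 25 mm arc of that board's thumb notch, 12.5 mm outside the near edge, at table height.
- board_beech_notch_home (a point): Where the origin of the fitting blue leaf lies when its nose sits in the notch: 20 mm further out along the board's -x. The leaf's x then points along the board's x.
- board_white: White laminate palette board, fixed flat, 130 (x) x 200 (y) x 16 mm; origin: centre of underside. Corner at -x, +y rounded to 28 mm; thumb notch of radius 35 mm, 17.5 mm deep, in the near edge (x = -65 mm) at y = -45 mm. Of the two boards, gauge the one in front of the robot; the one off to the right (y below -0.4 m) is out of use.
- board_white_corner (a point): Centre of the 28 mm arc of that board's rounded corner, at table height.
- board_white_corner_home (a point): Where the origin of the fitting orange leaf lies when it sits on the rounded corner: 43 mm out from the arc's centre on the corner's diagonal (45 degrees between the board's -x and +y). The leaf's x then points along that diagonal at the arc's centre.
- board_white_notch (a point): Centre of the 35 mm arc of that board's thumb notch, 17.5 mm outside the near edge, at table height.
- board_white_notch_home (a point): Where the origin of the fitting blue leaf lies when its nose sits in the notch: 20 mm further out along the board's -x. The leaf's x then points along the board's x.
- hollow40: Orange hollow leaf, radius 40 mm: plate 71 mm wide (y), its front a 90 degree hollow arc, deepest 15 mm ahead of the origin, with 7 mm ears at x = 27 mm; back at x = -15 mm. 12 mm thick, flat on the table. Black handle 22 x 22 mm, square to the leaf, stands from 12 to 60 mm above the underside. Origin: on the underside below the handle; x points from handle to arc, z up. 0.06 to 0.13 kg.
- hollow40_arc (a point): Centre of that leaf's 40 mm hollow arc, 55 mm ahead of its origin on its x axis, on the underside's level.
- hollow28: Orange hollow leaf, radius 28 mm: plate 54 mm wide (y), its front a 90 degree hollow arc, deepest 15 mm ahead of the origin, with 7 mm ears at x = 23 mm; back at x = -15 mm. 12 mm thick, flat on the table. Black handle 22 x 22 mm, square to the leaf, stands from 12 to 60 mm above the underside. Origin: on the underside below the handle; x points from handle to arc, z up. 0.06 to 0.13 kg.
- hollow28_arc (a point): Centre of that leaf's 28 mm hollow arc, 43 mm ahead of its origin on its x axis, on the underside's level.
- tongue25: Blue tongue leaf, radius 25 mm: plate 50 mm wide (y) with a half-round nose that ends 45 mm ahead of the origin; back at x = -15 mm. 12 mm thick, flat on the table. Black handle 22 x 22 mm, square to the leaf, stands from 12 to 60 mm above the underside. Origin: on the underside below the handle; x points from handle to arc, z up. 0.06 to 0.13 kg.
- tongue25_arc (a point): Centre of that leaf's 25 mm nose, 20 mm ahead of its origin on its x axis, on the underside's level.
- tongue35: Blue tongue leaf, radius 35 mm: plate 70 mm wide (y) with a half-round nose that ends 55 mm ahead of the origin; back at x = -15 mm. 12 mm thick, flat on the table. Black handle 22 x 22 mm, square to the leaf, stands from 12 to 60 mm above the underside. Origin: on the underside below the handle; x points from handle to arc, z up. 0.06 to 0.13 kg.
- tongue35_arc (a point): Centre of that leaf's 35 mm nose, 20 mm ahead of its origin on its x axis, on the underside's level.
- pail: Galvanised water pail, loose, 90 mm across the rim, 68 mm at the foot, 85 mm high; origin at the centre of its foot. Bystander.
- brush_jar: White jar of brushes, loose, 64 mm across and 100 mm high, its brushes standing to 165 mm; origin at the centre of its foot. Bystander.
- bottle: Amber bottle of painting medium, loose, 60 mm across, 165 mm high; origin at the centre of its foot. Bystander.

How it is judged:
On the way, in this order (a step that is already met when the one before it is completed fails the run):
1. the fitting hollow leaf is pressed home on the rounded corner (((world y of board_beech above -0.25 m and distance between hollow40_arc and board_beech_corner below 0.004 m and horizontal distance between hollow40 and board_beech_corner_home below 0.012 m and contact force between hollow40 and board_beech above 0.5 N) or (world y of board_white above -0.25 m and distance between hollow28_arc and board_white_corner below 0.004 m and horizontal distance between hollow28 and board_white_corner_home below 0.012 m and contact force between hollow28 and board_white above 0.5 N))), for 0.1 s.
2. then the fitting tongue is pressed home in the thumb notch (((world y of board_beech above -0.25 m and distance between tongue25_arc and board_beech_notch below 0.004 m and angle between the x axis of tongue25 and the x axis of board_beech, either way round below 0.2 rad and contact force between tongue25 and board_beech above 0.5 N) or (world y of board_white above -0.25 m and distance between tongue35_arc and board_white_notch below 0.004 m and angle between the x axis of tongue35 and the x axis of board_white, either way round below 0.2 rad and contact force between tongue35 and board_white above 0.5 N))), for 0.1 s.
At the end, for the whole second after the job is handed in: The matching orange leaf sits on the rounded corner (arc centres within 4 mm, handle within 12 mm of its home) and the matching blue leaf in the notch (4 mm, pointing in within 0.2 rad); the other leaves do not touch that board; all four lie still and flat (0.06 rad, 5 mm) on the table (((world y of board_beech above -0.25 m and distance between hollow40_arc and board_beech_corner below 0.004 m and horizontal distance between hollow40 and board_beech_corner_home below 0.012 m and distance between tongue25_arc and board_beech_notch below 0.004 m and angle between the x axis of tongue25 and the x axis of board_beech, either way round below 0.2 rad and contact force between each of hollow28, tongue35 and board_beech below 0.1 N) or (world y of board_white above -0.25 m and distance between hollow28_arc and board_white_corner below 0.004 m and horizontal distance between hollow28 and board_white_corner_home below 0.012 m and distance between tongue35_arc and board_white_notch below 0.004 m and angle between the x axis of tongue35 and the x axis of board_white, either way round below 0.2 rad and contact force between each of hollow40, tongue25 and board_white below 0.1 N)) and angle between each of hollow40, hollow28, tongue25, tongue35's own z axis and vertical below 0.06 rad and height (world z) of each of hollow40, hollow28, tongue25, tongue35 below 0.005 m and linear speed of each of hollow40, hollow28, tongue25, tongue35 below 0.02 m/s).
It fails at once if the pail is moved more than 20 mm or tipped (distance of pail from where it was at the start of the episode above 0.02 m or angle between pail's own z axis and vertical above 0.3 rad).
It fails at once if the brush jar is moved more than 20 mm or tipped (distance of brush_jar from where it was at the start of the episode above 0.02 m or angle between brush_jar's own z axis and vertical above 0.3 rad).
It fails at once if the bottle is moved more than 20 mm or tipped (distance of bottle from where it was at the start of the episode above 0.02 m or angle between bottle's own z axis and vertical above 0.3 rad).
It also fails if it takes over 67 s, if anything falls off the work surface, if the arm or the gripper's body presses on something with over 40 N, if the wrist force passes 120 N, or if a joint passes its speed limit or range.

## Working session

There is one attempt and no reset: what is moved stays moved. The work goes in short steps, Python scripts to look and compute and a tool call to move; the robot and the scene stay as the last step left them, time stands still between calls to the robot, and variables do not carry over. Pictures are saved under pics/ and viewed, at most 13 in all, crops included, and the job is handed in when it is done.

Besides the shell and the picture viewer there is one more tool, called after ">>>" as name(argument=value, ...), one argument or row to a line, values as JSON. send_rows: Moves the arm, as the interface text tells. Its arguments: {"type":"object","properties":{"rows":{"type":"array"},"force":{"type":"number"}},"required":["rows"]}

```bash
mkdir -p pics; cat > h.py <<'E'
from station import *
import numpy as np, cv2
def world(c):
    R,_=cv2.Rodrigues(np.array(c["rvec"],float).reshape(3)); return R,np.array(c["tvec"],float).reshape(3),np.array(c["camera_matrix"],float)
def xyz(c):
    R,t,K=world(c); z=c["z_map"]; v,u=np.mgrid[:480,:640]
    P=np.stack([(u-K[0,2])/K[0,0]*z,(v-K[1,2])/K[1,1]*z,z],-1)
    return (P-t)@R
def ray(c,uv,h):
    R,t,K=world(c); uv=np.atleast_2d(uv).astype(float)
    d=np.c_[(uv[:,0]-K[0,2])/K[0,0],(uv[:,1]-K[1,2])/K[1,1],np.ones(len(uv))]@R
    o=-R.T@t; return o+d*((h-o[2])/d[:,2])[:,None]
E
python3 - <<'E'
from h import *
o=get_obs(); print(o)
c=camera("top"); np.savez('top.npz',**c); cv2.imwrite('pics/top.png',c["frame"][:,:,::-1])
s=camera("scene"); np.savez('scene.npz',**s); cv2.imwrite('pics/scene.png',s["frame"][:,:,::-1])
R,t,K=world(c); print(-R.T@t,K,R)
E
```

```text
{'time_s': 0.0, 'qpos': array([-1.31759126e+00,  3.00509269e-01,  1.52155152e+00, -2.73914839e-05,
        1.32070122e+00, -6.66338566e-02]), 'joint_vel': array([ 1.69128166e-05, -1.69347621e-03,  1.27840249e-03,  1.05518256e-03,
       -1.05581746e-03, -2.26145560e-04]), 'tau': array([ 1.75725083e-03, -5.31804657e+01, -3.52733374e+01,  7.09113339e-02,
        2.44113745e-02, -1.14838417e-04]), 'ee_pos': array([ 0.17283691, -0.52187171,  0.2048779 ]), 'eef_rot': array([-3.14042413e+00, -5.13885925e-05,  3.19845688e-01]), 'force': array([-0.28022416, -0.6595749 , -1.00855391]), 'moment': array([0.03195209, 0.00680285, 0.00246942]), 'grip_force': 0.0, 'grip_width': 0.0936572619472511}
[ 0.37964799 -0.14881939  1.09268779] [[458.45788652   0.         321.68422759]
 [  0.         458.45788652 240.76788552]
 [  0.           0.           1.        ]] [[-0.00310017 -0.99983982 -0.01762732]
 [-0.98757341  0.00583095 -0.15705021]
 [ 0.15712784  0.01692139 -0.98743329]]
```

View pics/top.png

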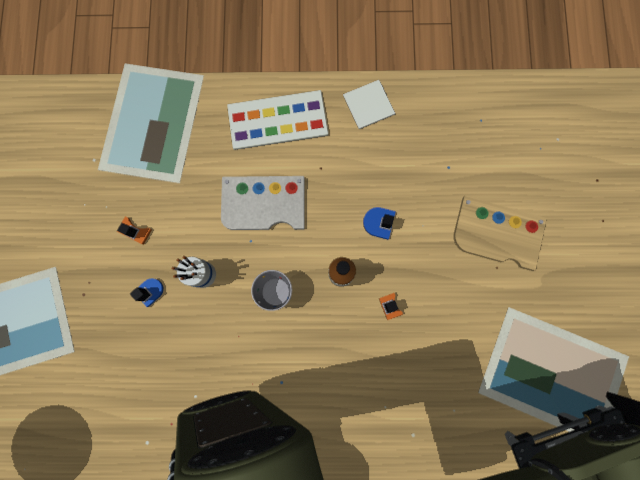

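View pics/scene.png

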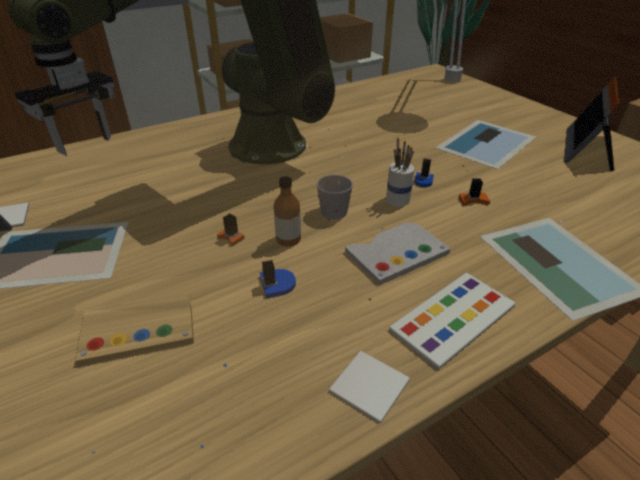

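The white board is the one in front: its rounded corner is at about (222,226) and its notch at about (286,228). The tongues are at (380,222) and (150,291), the hollows at (133,231) and (391,306), the bottle at (342,271), the pail at (271,290) and the jar at (193,271).

```bash
cat >> h.py <<'E'
def poses(c,dbg=True):
    hsv=cv2.cvtColor(c["frame"],cv2.COLOR_RGB2HSV); X=xyz(c); out=[]
    for n,lo,hi in(("orange",(5,170,110),(15,255,255)),("blue",(105,180,80),(125,255,255))):
        m=cv2.inRange(hsv,lo,hi)
        k,l,st,ce=cv2.connectedComponentsWithStats(m)
        for i in range(1,k):
            if st[i,4]<60: continue
            p=X[l==i]; h=np.median(p[:,2])
            v,u=np.nonzero(l==i); q=ray(c,np.c_[u,v],.012)
            if not .004<h<.025 : continue
            r=cv2.minAreaRect(q[:,:2].astype(np.float32)*1000)
            # handle: dark/high pixels near
            d=np.hypot(X[...,0]-q[:,0].mean(),X[...,1]-q[:,1].mean())
            hm=(d<.05)&(X[...,2]>.05)&(X[...,2]<.068)&(c["frame"].max(-1)<70)
            hh=X[hm]
            a=cv2.minAreaRect(hh[:,:2].astype(np.float32)*1000) if len(hh)>5 else None
            print(n,ce[i].round(),st[i,4],"h%.4f"%h,"c",q[:,:2].mean(0).round(4),"rect",r,"handle",a,len(hh))
E
python3 - <<'E'
from h import *
c=dict(np.load('top.npz')); poses(c)
hsv=cv2.cvtColor(c["frame"],cv2.COLOR_RGB2HSV); X=xyz(c)
m=((X[...,2]>.009)&(X[...,2]<.024)).astype(np.uint8); m[:, :205]=0; m[:,320:]=0; m[:165]=0; m[240:]=0
k,l,st,ce=cv2.connectedComponentsWithStats(m); i=1+st[1:,4].argmax(); print(st[i],np.median(X[l==i][:,2]))
g=(hsv[...,1]<60)&(hsv[...,2]>110)
v,u=np.nonzero(g&(np.arange(640)[None]>205)&(np.arange(640)[None]<320)&(np.arange(480)[:,None]>165)&(np.arange(480)[:,None]<240)); q=ray(c,np.c_[u,v],.016)
print(cv2.minAreaRect(q[:,:2].astype(np.float32)*1000),len(q))
v,u=np.nonzero(l==i);q=ray(c,np.c_[u,v],.016);print(cv2.minAreaRect(q[:,:2].astype(np.float32)*1000))
for nm,lo,hi in(("pail",(245,265),(300,315)),("jar",(170,255),(215,290)),("bottle",(325,255),(358,290))):
    s=X[lo[1]:hi[1],lo[0]:hi[0]].reshape(-1,3); s=s[s[:,2]>.03]; print(nm,s.min(0).round(3),s.max(0).round(3))
f=c["frame"]; cr=cv2.resize(f[160:320,110:420],None,fx=2.58,fy=2.58,interpolation=cv2.INTER_CUBIC); cv2.imwrite('pics/crop.png',cr[:,:,::-1]); print(cr.shape)
E
```

```text
orange [253. 114.] 74 h0.0135 c [0.873  0.0398] rect ((873.0501708984375, 39.80898666381836), (18.060943603515625, 26.35593032836914), 7.978466033935547) handle None 0
orange [301. 126.] 74 h0.0133 c [ 0.8404 -0.0806] rect ((840.4798583984375, -80.68384552001953), (17.827281951904297, 26.375322341918945), 7.966405391693115) handle None 0
orange [142. 238.] 61 h0.0124 c [0.5618 0.3031] rect ((565.6294555664062, 299.2198791503906), (19.290489196777344, 41.95243835449219), 41.27669906616211) handle ((575.7796020507812, 326.5097961425781), (21.84341049194336, 20.344514846801758), 64.81571197509766) 94
orange [387. 298.] 82 h0.0116 c [ 0.4158 -0.2827] rect ((414.7198791503906, -282.9289855957031), (14.210926055908203, 36.99466323852539), 20.558616638183594) handle ((396.0645751953125, -285.9503173828125), (21.178659439086914, 21.8461856842041), 21.223712921142578) 99
orange [394. 314.] 82 h0.0117 c [ 0.3775 -0.2972] rect ((377.5574951171875, -297.0909423828125), (12.259299278259277, 38.0382080078125), 21.249021530151367) handle ((396.0645751953125, -285.9503173828125), (21.178659439086914
[... 286 characters left out ...]
.4248046875) 95
blue [153. 290.] 259 h0.0124 c [0.4374 0.2689] rect ((434.6747741699219, 276.16082763671875), (46.4857177734375, 58.21286392211914), 46.3260383605957) handle ((425.9407958984375, 287.1319580078125), (21.830066680908203, 22.456233978271484), 41.6055793762207) 107
[ 221  176   83   54 4202] 0.01657159013784678
((646.1041259765625, 13.724349975585938), (199.83792114257812, 131.49864196777344), 89.63504791259766) 3748
((646.6619873046875, 14.097923278808594), (131.80691528320312, 199.34674072265625), 0.18944033980369568)
pail [ 0.38  -0.149  0.03 ] [0.475 0.024 1.093]
jar [ 0.38  -0.149  0.03 ] [0.506 0.185 1.093]
bottle [ 0.38  -0.204  0.031] [ 0.501 -0.145  1.093]
(413, 800, 3)
```

View pics/crop.png

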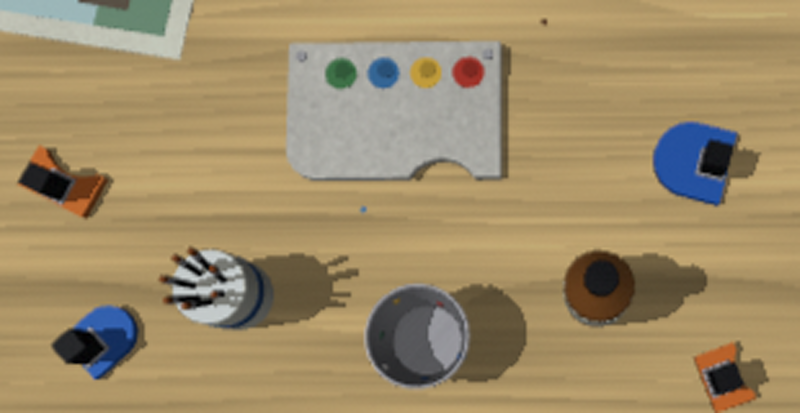

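The crop shows hollow28 at the right (54 mm across), hollow40 at the left (about 75 mm across), and tongue35 at crop (690,160), next to the front board's notch side. Next: which way hollow28 points, and exact bystander positions.

```bash
python3 - <<'E'
from h import *
for n in('top','scene'):
    c=dict(np.load(n+'.npz')); X=xyz(c); hsv=cv2.cvtColor(c["frame"],cv2.COLOR_RGB2HSV)
    print(n)
    for nm,cx,cy in(("bottle",.47,-.175),("jar",.48,.17),("pail",.43,-.0)):
        d=np.hypot(X[...,0]-cx,X[...,1]-cy)<.08
        for z0,z1 in((.03,.1),(.115,.3)):
            p=X[d&(X[...,2]>z0)&(X[...,2]<z1)]
            if len(p): print(nm,z0,p.min(0).round(3),p.max(0).round(3))
    for nm,h0,lo,hi,a in(("h28",(.396,-.286),(4,140,80),(16,255,255),110.7),("t35",(.593,-.283),(105,150,60),(125,255,255),74.5)):
        m=cv2.inRange(hsv,lo,hi)>0; m&=np.hypot(X[...,0]-h0[0],X[...,1]-h0[1])<.08
        v,u=np.nonzero(m); q=ray(c,np.c_[u,v],.012)[:,:2]-h0; t=np.radians(a)
        e=q@np.array([np.cos(t),np.sin(t)]); f=q@np.array([-np.sin(t),np.cos(t)])
        print(nm,len(q),"along",np.percentile(e,[1,99])*1000,"across",np.percentile(f,[1,99])*1000)
        for b in range(-36,40,6):
            s=(f*1000>b)&(f*1000<=b+6)
            if s.any(): print(b,(e[s].min()*1000).round(),(e[s].max()*1000).round(),end=' | ')
        print()
E
```

```text
top
bottle 0.03 [ 0.443 -0.204  0.031] [ 0.493 -0.145  0.1  ]
bottle 0.115 [ 0.452 -0.197  0.115] [ 0.493 -0.154  0.169]
jar 0.03 [0.442 0.122 0.03 ] [0.506 0.185 0.1  ]
jar 0.115 [0.45  0.131 0.115] [0.497 0.178 0.174]
pail 0.03 [ 0.388 -0.064  0.03 ] [0.475 0.024 0.091]
h28 205 along [-23.12377511  15.63601192] across [-26.35009114  27.12889054]
-30 -23.0 14.0 | -24 -24.0 15.0 | -18 -23.0 15.0 | -12 -18.0 16.0 | -6 14.0 16.0 | 0 14.0 15.0 | 6 14.0 15.0 | 12 -21.0 16.0 | 18 -24.0 16.0 | 24 -23.0 15.0 | 
t35 551 along [-14.11527248  50.58205951] across [-32.69685148  34.21468839]
-36 -13.0 33.0 | -30 -14.0 40.0 | -24 -13.0 45.0 | -18 10.0 49.0 | -12 15.0 50.0 | -6 14.0 52.0 | 0 14.0 53.0 | 6 14.0 51.0 | 12 -15.0 50.0 | 18 -15.0 48.0 | 24 -15.0 41.0 | 30 -15.0 35.0 | 
scene
bottle 0.03 [ 0.456 -0.206  0.03 ] [ 0.505 -0.147  0.1  ]
bottle 0.115 [ 0.46  -0.197  0.115] [ 0.495 -0.156  0.166]
jar 0.03 [0.446 0.12  0.03 ] [0.507 0.187 0.1  ]
jar 0.115 [0.449 0.13  0.115] [0.498 0.179 0.173]
pail 0.03 [ 0.386 -0.065  0.03 ] [0.477 0.024 0.088]
h28 136 along [-29.46223473  14.45550581] across [-35.06184027  28.33903982]
-36 -31.0 6.0 | -30 -27.0 12.0 | -24 -26.0 16.0 | -18 -25.0 14.0 | -12 -19.0 -15.0 | 6 -31.0 -16.0 | 12 -22.0 -8.0 | 18 -25.0 -2.0 | 24 -24.0 0.0 | 
t35 347 along [-11.92442887  49.1870094 ] across [-32.10009306  27.1215534 ]
-36 -13.0 31.0 | -30 -13.0 38.0 | -24 -9.0 46.0 | -18 4.0 47.0 | -12 16.0 50.0 | -6 17.0 50.0 | 0 15.0 50.0 | 6 16.0 48.0 | 12 17.0 47.0 | 18 -12.0 41.0 | 24 -13.0 35.0 | 30 22.0 22.0 |
```

>>> send_rows(
  rows=[
    {"dx": 23.8, "dy": -12.8, "jaw": -1},
    {"dx": 23.8, "dy": -12.8},
    {"dx": 23.8, "dy": -12.8},
    {"dx": 23.8, "dy": -12.8},
    {"dx": 23.8, "dy": -12.8},
    {"dx": 23.8, "dy": -12.8},
    {"dx": 23.8, "dy": -12.8},
    {"dx": 23.8, "dy": -12.8},
    {"dx": 23.8, "dy": -12.8},
    {"dx": 23.8, "dy": -12.8},
    {"dx": 23.8, "dy": -12.8},
    {"dx": 23.8, "dy": -12.8},
  ],
)

```text
invalid input at $.rows[0]: expected keys dx, dy, dz, roll, jaw
```

>>> send_rows(
  rows=[
    {"roll": -7.1},
    {"roll": -7.1},
    {"roll": -7.1},
    {"roll": -7.1},
    {"roll": -7.1},
    {"roll": -7.1},
    {"roll": -7.1},
    {"roll": -7.1},
    {"roll": -7.1},
    {"roll": -7.1},
    {"roll": -7.1},
    {"roll": -7.1},
  ],
)

```text
invalid input at $.rows[0]: expected keys dx, dy, dz, roll, jaw
```

>>> send_rows(
  rows=[
    {"roll": -7.1},
    {"dx": 0},
    {"dx": 0},
  ],
)

```text
invalid input at $.rows[0]: expected keys dx, dy, dz, roll, jaw
```

```bash
cat >> h.py <<'E'
def todo(x,y,yaw):
    o=get_obs(); p=np.array(o["ee_pos"]); w=o["eef_rot"][2]; d=(np.array([x,y])-p[:2])*1000
    print("t",round(o["time_s"],2),"pos",p.round(4),"rot",np.degrees(o["eef_rot"]).round(2),"F",np.round(o["force"],2),"w",round(o["grip_width"],4),round(o["grip_force"],1))
    print("dx %.1f dy %.1f roll %.1f"%(d@[np.cos(w),np.sin(w)],d@[np.sin(w),-np.cos(w)],np.degrees(w)-yaw))
def fray(c,uv,h):
    R,t,K=world(c); uv=np.atleast_2d(uv).astype(float); a=(uv-K[:2,2])/K[[0,1],[0,1]]; r=np.hypot(*a.T)
    s=np.where(r>1e-9,np.sin(r)/np.maximum(r,1e-9),1); d=np.c_[a*s[:,None],np.cos(r)]@R
    o=-R.T@t; return o+d*((h-o[2])/d[:,2])[:,None]
E
python3 - <<'E'
from h import *
todo(.396,-.286,110.7)
c=camera("wrist"); np.savez('w1.npz',**c); cv2.imwrite('pics/w1.png',c["frame"][:,:,::-1])
E
```

```text
t 0.1 pos [ 0.1729 -0.5219  0.2049] rot [-1.7994e+02 -1.0000e-02  1.8320e+01] F [0.29 0.28 0.67] w 0.0939 0.0
dx 286.0 dy -153.8 roll -92.4
```

View pics/w1.png

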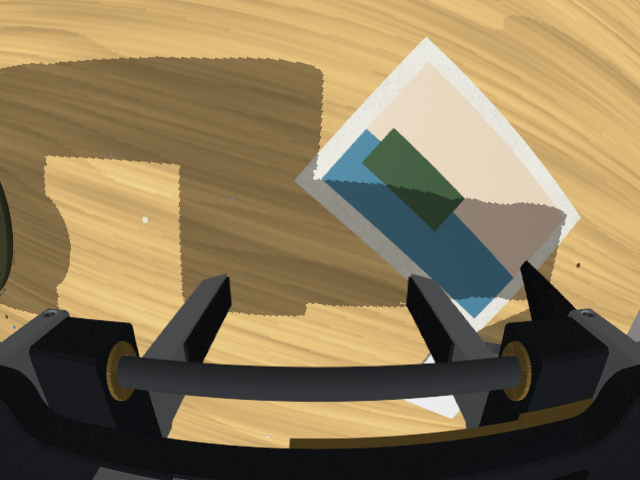

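The rows need all five keys. The wrist view shows only the table and a print, with the fingertips at about (228,278) and (410,278).

>>> send_rows(
  rows=[
    {"dx": 23.8, "dy": -12.8, "dz": 0, "roll": 0, "jaw": -1},
    {"dx": 23.8, "dy": -12.8, "dz": 0, "roll": 0, "jaw": -1},
    {"dx": 23.8, "dy": -12.8, "dz": 0, "roll": 0, "jaw": -1},
    {"dx": 23.8, "dy": -12.8, "dz": 0, "roll": 0, "jaw": -1},
    {"dx": 23.8, "dy": -12.8, "dz": 0, "roll": 0, "jaw": -1},
    {"dx": 23.8, "dy": -12.8, "dz": 0, "roll": 0, "jaw": -1},
    {"dx": 23.8, "dy": -12.8, "dz": 0, "roll": 0, "jaw": -1},
    {"dx": 23.8, "dy": -12.8, "dz": 0, "roll": 0, "jaw": -1},
    {"dx": 23.8, "dy": -12.8, "dz": 0, "roll": 0, "jaw": -1},
    {"dx": 23.8, "dy": -12.8, "dz": 0, "roll": 0, "jaw": -1},
    {"dx": 23.8, "dy": -12.8, "dz": 0, "roll": 0, "jaw": -1},
    {"dx": 23.8, "dy": -12.8, "dz": 0, "roll": 0, "jaw": -1},
  ],
)

```text
time_s: 1.15
ee_pos: [0.3964, -0.2853, 0.2054]
eef_rot: [-3.141, 0.0, 0.32]
force: [-1.2, 0.2, -0.5]
grip_width: 0.0941
grip_force: 0.0
```

>>> send_rows(
  rows=[
    {"dx": 0, "dy": 0, "dz": 0, "roll": -7.1, "jaw": -1},
    {"dx": 0, "dy": 0, "dz": 0, "roll": -7.1, "jaw": -1},
    {"dx": 0, "dy": 0, "dz": 0, "roll": -7.1, "jaw": -1},
    {"dx": 0, "dy": 0, "dz": 0, "roll": -7.1, "jaw": -1},
    {"dx": 0, "dy": 0, "dz": 0, "roll": -7.1, "jaw": -1},
    {"dx": 0, "dy": 0, "dz": 0, "roll": -7.1, "jaw": -1},
    {"dx": 0, "dy": 0, "dz": 0, "roll": -7.1, "jaw": -1},
    {"dx": 0, "dy": 0, "dz": 0, "roll": -7.1, "jaw": -1},
    {"dx": 0, "dy": 0, "dz": 0, "roll": -7.1, "jaw": -1},
    {"dx": 0, "dy": 0, "dz": 0, "roll": -7.1, "jaw": -1},
    {"dx": 0, "dy": 0, "dz": 0, "roll": -7.1, "jaw": -1},
    {"dx": 0, "dy": 0, "dz": 0, "roll": -7.1, "jaw": -1},
  ],
)

```text
time_s: 2.15
ee_pos: [0.3957, -0.2864, 0.2053]
eef_rot: [-3.141, -0.0, 1.813]
force: [-0.3, -0.7, 0.1]
grip_width: 0.0943
grip_force: 0.0
```

>>> send_rows(
  rows=[
    {"dx": 0, "dy": 0, "dz": 0, "roll": -7.1, "jaw": -1},
    {"dx": 0, "dy": 0, "dz": 0, "roll": 0, "jaw": -1},
    {"dx": 0, "dy": 0, "dz": 0, "roll": 0, "jaw": -1},
  ],
)

```text
time_s: 2.4
ee_pos: [0.3957, -0.2864, 0.2053]
eef_rot: [-3.141, -0.0, 1.927]
force: [-0.2, 0.3, 0.1]
grip_width: 0.094
grip_force: 0.0
```

```bash
python3 - <<'E'
from h import *
todo(.396,-.286,110.7)
c=camera("wrist"); np.savez('w1.npz',**c); cv2.imwrite('pics/w2.png',c["frame"][:,:,::-1])
R,t,K=world(c); print(-R.T@t,K[0],K[1],R)
E
```

```text
t 2.4 pos [ 0.3957 -0.2864  0.2053] rot [-1.7999e+02 -2.0000e-02  1.1040e+02] F [-0.16  0.34  0.12] w 0.094 0.0
dx 0.3 dy 0.5 roll -0.3
[ 0.36865914 -0.21463059  0.38368878] [371.64829954   0.         318.41575549] [  0.         371.64829954 240.80731582] [[ 9.37227094e-01  3.48719620e-01 -3.47105700e-05]
 [ 3.36653443e-01 -9.04771783e-01  2.60868702e-01]
 [ 9.09386295e-02 -2.44504901e-01 -9.65374290e-01]]
```

View pics/w2.png

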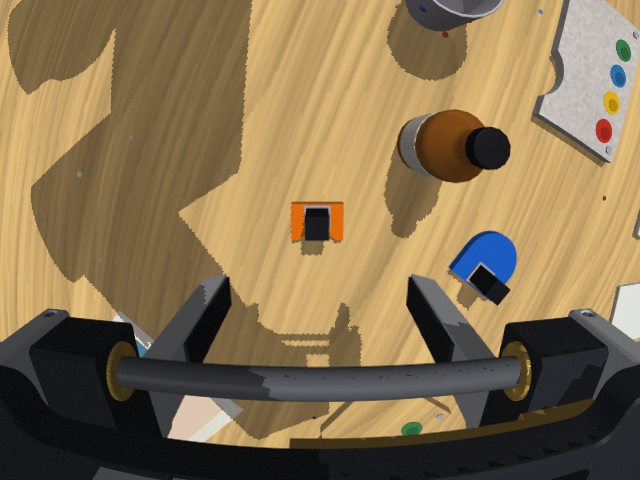

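The wrist view shows hollow28's handle top at about (317,217), centred between the fingertips. I cast this against the TCP to check.

```bash
cat >> h.py <<'E'
def handles(c,known):
    # cluster centre of dark handle top pixels via fisheye ray to z=.06, near known (x,y)
    g=c["frame"].max(-1); v,u=np.nonzero(g<60)
    q=fray(c,np.c_[u,v],.06)[:,:2]
    for k in known:
        s=np.abs(q-k).max(1)<.03
        m=np.zeros((480,640),np.uint8); m[v[s],u[s]]=1
        n,l,st,ce=cv2.connectedComponentsWithStats(m)
        if n<2: print("none"); continue
        i=1+st[1:,4].argmax(); vv,uu=np.nonzero(l==i); p=fray(c,np.c_[uu,vv],.06)[:,:2]*1000
        print(st[i],cv2.minAreaRect(p.astype(np.float32)))
E
python3 - <<'E'
from h import *
c=dict(np.load('w1.npz')); handles(c,[(.396,-.286),(.593,-.283)])
hsv=cv2.cvtColor(c["frame"],cv2.COLOR_RGB2HSV); m=cv2.inRange(hsv,(4,170,120),(16,255,255)); m[:190]=0;m[260:]=0
v,u=np.nonzero(m); s=(u>280)&(u<360); q=fray(c,np.c_[u,v][s],.012)[:,:2]*1000; print(cv2.minAreaRect(q.astype(np.float32)))
E
```

```text
[305 209  24  31 725] ((392.1591491699219, -282.7744445800781), (20.724124908447266, 27.44666290283203), 20.392303466796875)
[476 269  34  36 614] ((580.7193603515625, -281.02850341796875), (20.83545684814453, 41.5981559753418), 75.33108520507812)
((394.79791259765625, -289.323974609375), (53.67094421386719, 38.77362823486328), 20.393932342529297)
```

>>> send_rows(
  rows=[
    {"dx": 0, "dy": 0, "dz": 20, "roll": 0, "jaw": -1},
    {"dx": 0, "dy": 0, "dz": 20, "roll": 0, "jaw": -1},
    {"dx": 0, "dy": 0, "dz": 20, "roll": 0, "jaw": -1},
    {"dx": 0, "dy": 0, "dz": 20, "roll": 0, "jaw": -1},
    {"dx": 0, "dy": 0, "dz": 20, "roll": 0, "jaw": -1},
    {"dx": 0, "dy": 0, "dz": 20, "roll": 0, "jaw": -1},
    {"dx": 0, "dy": 0, "dz": 20, "roll": 0, "jaw": -1},
    {"dx": 0, "dy": 0, "dz": 20, "roll": 0, "jaw": -1},
    {"dx": 0, "dy": 0, "dz": 12, "roll": 0, "jaw": -1},
    {"dx": 0, "dy": 0, "dz": 9, "roll": 0, "jaw": -1},
    {"dx": 0, "dy": 0, "dz": 0, "roll": 0, "jaw": -1},
  ],
)

```text
time_s: 3.37
ee_pos: [0.3951, -0.286, 0.023]
eef_rot: [-3.14, -0.002, 1.928]
force: [-0.4, -0.1, -1.1]
grip_width: 0.0937
grip_force: 0.0
```

>>> send_rows(
  rows=[
    {"dx": 0, "dy": 0, "dz": 0, "roll": 0, "jaw": 1},
    {"dx": 0, "dy": 0, "dz": 0, "roll": 0, "jaw": 1},
    {"dx": 0, "dy": 0, "dz": 0, "roll": 0, "jaw": 1},
    {"dx": 0, "dy": 0, "dz": 0, "roll": 0, "jaw": 1},
    {"dx": 0, "dy": 0, "dz": 0, "roll": 0, "jaw": 1},
    {"dx": 0, "dy": 0, "dz": 0, "roll": 0, "jaw": 1},
    {"dx": 0, "dy": 0, "dz": 0, "roll": 0, "jaw": 1},
    {"dx": 0, "dy": 0, "dz": 0, "roll": 0, "jaw": 1},
    {"dx": 0, "dy": 0, "dz": 0, "roll": 0, "jaw": 1},
    {"dx": 0, "dy": 0, "dz": 0, "roll": 0, "jaw": 1},
  ],
  force=20,
)

```text
time_s: 4.2
ee_pos: [0.3957, -0.2865, 0.0245]
eef_rot: [-3.142, 0.0, 1.931]
force: [-0.1, -0.4, -0.3]
grip_width: 0.0306
grip_force: 0.0
```

>>> send_rows(
  rows=[
    {"dx": 0, "dy": 0, "dz": 0, "roll": 0, "jaw": 1},
    {"dx": 0, "dy": 0, "dz": 0, "roll": 0, "jaw": 1},
    {"dx": 0, "dy": 0, "dz": 0, "roll": 0, "jaw": 1},
    {"dx": 0, "dy": 0, "dz": 0, "roll": 0, "jaw": 1},
  ],
)

```text
time_s: 4.53
ee_pos: [0.3957, -0.2865, 0.0244]
eef_rot: [-3.142, -0.0, 1.931]
force: [-0.8, -0.7, 0.2]
grip_width: 0.0222
grip_force: 20.0
```

>>> send_rows(
  rows=[
    {"dx": 0, "dy": 0, "dz": -10, "roll": 0, "jaw": 1},
    {"dx": 0, "dy": 0, "dz": -20, "roll": 0, "jaw": 1},
    {"dx": 0, "dy": 0, "dz": -20, "roll": 0, "jaw": 1},
    {"dx": 0, "dy": 0, "dz": -20, "roll": 0, "jaw": 1},
    {"dx": 0, "dy": 0, "dz": -20, "roll": 0, "jaw": 1},
    {"dx": 0, "dy": 0, "dz": -20, "roll": 0, "jaw": 1},
    {"dx": 0, "dy": 0, "dz": -20, "roll": 0, "jaw": 1},
    {"dx": 0, "dy": 0, "dz": -20, "roll": 0, "jaw": 1},
    {"dx": 0, "dy": 0, "dz": -20, "roll": 0, "jaw": 1},
    {"dx": 0, "dy": 0, "dz": -20, "roll": 0, "jaw": 1},
    {"dx": 0, "dy": 0, "dz": -10, "roll": 0, "jaw": 1},
  ],
)

```text
time_s: 5.45
ee_pos: [0.396, -0.2867, 0.2274]
eef_rot: [3.14, 0.003, 1.931]
force: [0.3, -1.4, 0.0]
grip_width: 0.0217
grip_force: 20.0
```

```bash
python3 - <<'E'
from h import *
todo(.5786-.0495,.1164+.0495,135)
E
```

```text
t 5.45 pos [ 0.396  -0.2867  0.2274] rot [1.7991e+02 1.5000e-01 1.1062e+02] F [ 0.27 -1.41  0.01] w 0.0217 20.0
dx 376.7 dy 284.0 roll -24.4
```

>>> send_rows(
  rows=[
    {"dx": 20.4, "dy": 19.2, "dz": 0, "roll": 0, "jaw": 1},
    {"dx": 20.4, "dy": 19.2, "dz": 0, "roll": 0, "jaw": 1},
    {"dx": 20.4, "dy": 19.2, "dz": 0, "roll": 0, "jaw": 1},
    {"dx": 20.4, "dy": 19.2, "dz": 0, "roll": 0, "jaw": 1},
    {"dx": 20.4, "dy": 19.2, "dz": 0, "roll": 0, "jaw": 1},
    {"dx": 20.4, "dy": 19.2, "dz": 0, "roll": 0, "jaw": 1},
    {"dx": 20.4, "dy": 19.2, "dz": 0, "roll": 0, "jaw": 1},
    {"dx": 20.4, "dy": 19.2, "dz": 0, "roll": 0, "jaw": 1},
  ],
)

```text
time_s: 6.12
ee_pos: [0.4821, -0.0782, 0.2245]
eef_rot: [-3.141, -0.0, 1.931]
force: [-0.1, -0.6, 0.1]
grip_width: 0.0218
grip_force: 20.0
```

>>> send_rows(
  rows=[
    {"dx": 20.4, "dy": 19.2, "dz": 0, "roll": 0, "jaw": 1},
    {"dx": 20.4, "dy": 19.2, "dz": 0, "roll": 0, "jaw": 1},
    {"dx": 20.4, "dy": 19.2, "dz": 0, "roll": 0, "jaw": 1},
    {"dx": 20.4, "dy": 19.2, "dz": 0, "roll": 0, "jaw": 1},
    {"dx": 20.4, "dy": 19.2, "dz": 0, "roll": 0, "jaw": 1},
    {"dx": 20.4, "dy": 19.2, "dz": 0, "roll": 0, "jaw": 1},
    {"dx": 20.4, "dy": 19.2, "dz": 0, "roll": 0, "jaw": 1},
    {"dx": 20.4, "dy": 19.2, "dz": 0, "roll": 0, "jaw": 1},
  ],
)

```text
time_s: 6.78
ee_pos: [0.5683, 0.1286, 0.2243]
eef_rot: [-3.141, -0.0, 1.931]
force: [1.5, -1.0, -1.3]
grip_width: 0.0222
grip_force: 20.0
```

>>> send_rows(
  rows=[
    {"dx": 0, "dy": 0, "dz": 0, "roll": -6.1, "jaw": 1},
    {"dx": 0, "dy": 0, "dz": 0, "roll": -6.1, "jaw": 1},
    {"dx": 0, "dy": 0, "dz": 0, "roll": -6.1, "jaw": 1},
    {"dx": 0, "dy": 0, "dz": 0, "roll": -6.1, "jaw": 1},
    {"dx": 0, "dy": 0, "dz": 0, "roll": 0, "jaw": 1},
    {"dx": 0, "dy": 0, "dz": 0, "roll": 0, "jaw": 1},
  ],
)

```text
time_s: 7.28
ee_pos: [0.5681, 0.1272, 0.2243]
eef_rot: [-3.141, -0.0, 2.353]
force: [0.6, 0.5, -0.6]
grip_width: 0.0216
grip_force: 20.0
```

```bash
python3 - <<'E'
from h import *
todo(.568,.127,135)
c=camera("wrist"); np.savez('w3.npz',**c); cv2.imwrite('pics/w3.png',c["frame"][:,:,::-1])
s=camera("scene"); np.savez('scene3.npz',**s)
E
```

```text
t 7.28 pos [0.5681 0.1272 0.2243] rot [-1.7998e+02 -2.0000e-02  1.3484e+02] F [ 0.65  0.52 -0.58] w 0.0216 20.0
dx -0.1 dy -0.2 roll -0.2
```

View pics/w3.png

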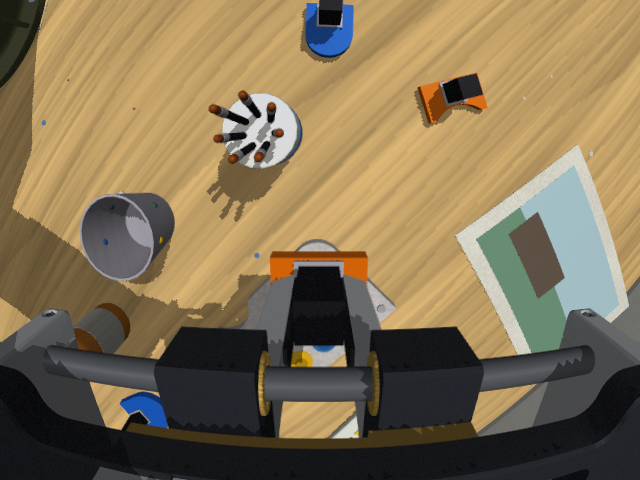

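The wrist view shows the leaf held square. The jar is at (260,130), clear, and the board's rounded corner is just past the leaf at about (318,245). Going down at 15 mm standoff.

>>> send_rows(
  rows=[
    {"dx": 0, "dy": 0, "dz": 20, "roll": 0, "jaw": 1},
    {"dx": 0, "dy": 0, "dz": 20, "roll": 0, "jaw": 1},
    {"dx": 0, "dy": 0, "dz": 20, "roll": 0, "jaw": 1},
    {"dx": 0, "dy": 0, "dz": 20, "roll": 0, "jaw": 1},
    {"dx": 0, "dy": 0, "dz": 20, "roll": 0, "jaw": 1},
    {"dx": 0, "dy": 0, "dz": 20, "roll": 0, "jaw": 1},
    {"dx": 0, "dy": 0, "dz": 20, "roll": 0, "jaw": 1},
    {"dx": 0, "dy": 0, "dz": 20, "roll": 0, "jaw": 1},
    {"dx": 0, "dy": 0, "dz": 20, "roll": -0.2, "jaw": 1},
    {"dx": 0, "dy": 0, "dz": 12, "roll": 0, "jaw": 1},
    {"dx": 0, "dy": 0, "dz": 7, "roll": 0, "jaw": 1},
    {"dx": 0, "dy": 0, "dz": 0, "roll": 0, "jaw": 1},
  ],
)

```text
time_s: 8.38
ee_pos: [0.5681, 0.127, 0.0249]
eef_rot: [-3.141, -0.0, 2.359]
force: [0.3, 0.2, -1.2]
grip_width: 0.0217
grip_force: 20.0
```

```bash
python3 - <<'E'
from h import *
todo(.5786,.1164,135)
c=camera("top"); np.savez('top4.npz',**c); f=c["frame"][160:320,110:420]; s=camera("scene"); g=s["frame"][140:300,330:500]
cv2.imwrite('pics/w4.png',np.hstack([cv2.resize(f[:,90:230],(400,457),interpolation=2),cv2.resize(g[:,:140],(400,457),interpolation=2)])[:,:,::-1])
E
```

```text
t 8.38 pos [0.5681 0.127  0.0249] rot [-1.7995e+02 -3.0000e-02  1.3515e+02] F [ 0.28  0.23 -1.21] w 0.0217 20.0
dx -14.9 dy -0.1 roll 0.1
```

View pics/w4.png

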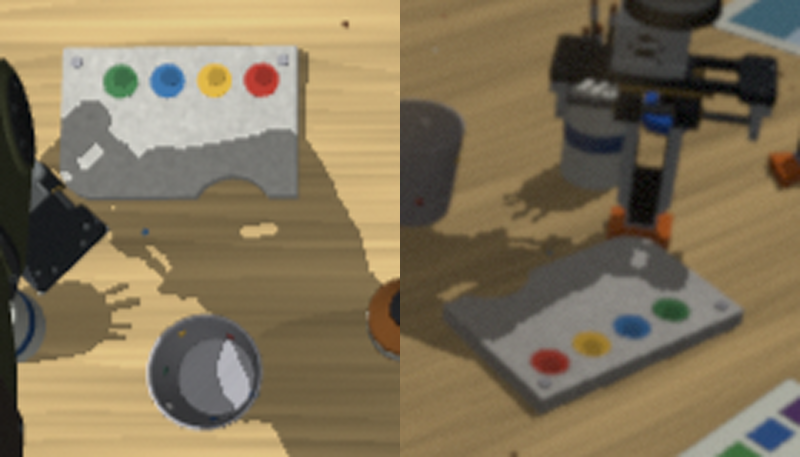

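The leaf stands just off the rounded corner at about (640,245) in the scene half. Closing in.

>>> send_rows(
  rows=[
    {"dx": -2, "dy": 0, "dz": 0.2, "roll": 0, "jaw": 1},
    {"dx": -2, "dy": 0, "dz": 0.2, "roll": 0, "jaw": 1},
    {"dx": -2, "dy": 0, "dz": 0, "roll": 0, "jaw": 1},
    {"dx": -2, "dy": 0, "dz": 0, "roll": 0, "jaw": 1},
    {"dx": -2, "dy": 0, "dz": 0, "roll": 0, "jaw": 1},
    {"dx": -1, "dy": 0, "dz": 0, "roll": 0, "jaw": 1},
    {"dx": -1, "dy": 0, "dz": 0, "roll": 0, "jaw": 1},
    {"dx": 0, "dy": 0, "dz": 0, "roll": 0, "jaw": 1},
  ],
)

```text
time_s: 9.15
ee_pos: [0.5769, 0.1186, 0.025]
eef_rot: [-3.142, 0.0, 2.36]
force: [0.2, -0.4, -1.5]
grip_width: 0.0218
grip_force: 20.0
```

>>> send_rows(
  rows=[
    {"dx": -0.5, "dy": 0, "dz": 0, "roll": 0, "jaw": 1},
    {"dx": -0.5, "dy": 0, "dz": 0, "roll": 0, "jaw": 1},
    {"dx": 0, "dy": 0, "dz": 0, "roll": 0, "jaw": 1},
  ],
)

```text
time_s: 9.4
ee_pos: [0.5775, 0.118, 0.0251]
eef_rot: [-3.142, -0.0, 2.36]
force: [-0.2, -0.7, -1.2]
grip_width: 0.0217
grip_force: 20.0
```

>>> send_rows(
  rows=[
    {"dx": -0.5, "dy": 0, "dz": 0, "roll": 0, "jaw": 1},
    {"dx": -0.5, "dy": 0, "dz": 0, "roll": 0, "jaw": 1},
    {"dx": 0, "dy": 0, "dz": 0, "roll": 0, "jaw": 1},
  ],
)

```text
time_s: 9.65
ee_pos: [0.5778, 0.1176, 0.0249]
eef_rot: [-3.141, -0.001, 2.36]
force: [-3.8, 3.0, 0.4]
grip_width: 0.0217
grip_force: 20.0
```

>>> send_rows(
  rows=[
    {"dx": -0.5, "dy": 0, "dz": 0, "roll": 0, "jaw": 1},
    {"dx": -0.5, "dy": 0, "dz": 0, "roll": 0, "jaw": 1},
    {"dx": 0, "dy": 0, "dz": 0, "roll": 0, "jaw": 1},
    {"dx": 0, "dy": 0, "dz": 0, "roll": 0, "jaw": 1},
  ],
)

```text
time_s: 9.98
ee_pos: [0.578, 0.1172, 0.0248]
eef_rot: [-3.141, -0.002, 2.36]
force: [-6.9, 4.6, 1.6]
grip_width: 0.0221
grip_force: 20.0
```

>>> send_rows(
  rows=[
    {"dx": -0.5, "dy": 0, "dz": 0, "roll": 0, "jaw": 1},
    {"dx": -0.5, "dy": 0, "dz": 0, "roll": 0, "jaw": 1},
    {"dx": 0, "dy": 0, "dz": 0, "roll": 0, "jaw": 1},
    {"dx": 0, "dy": 0, "dz": 0, "roll": 0, "jaw": 1},
  ],
)

```text
time_s: 10.32
ee_pos: [0.5785, 0.1166, 0.0247]
eef_rot: [-3.14, -0.003, 2.36]
force: [-8.2, 6.4, 1.4]
grip_width: 0.0217
grip_force: 20.0
```

```bash
python3 - <<'E'
from h import *
todo(.5786,.1164,135); print(get_obs()["moment"])
s=camera("scene"); cv2.imwrite('pics/w5.png',cv2.resize(s["frame"][180:290,340:460],(640,587),interpolation=2)[:,:,::-1])
E
```

```text
t 10.32 pos [0.5785 0.1166 0.0247] rot [-1.7993e+02 -1.5000e-01  1.3522e+02] F [-8.25  6.41  1.39] w 0.0217 20.0
dx -0.2 dy -0.1 roll 0.2
[ 1.29553485  1.58277139 -0.2145101 ]
```

View pics/w5.png

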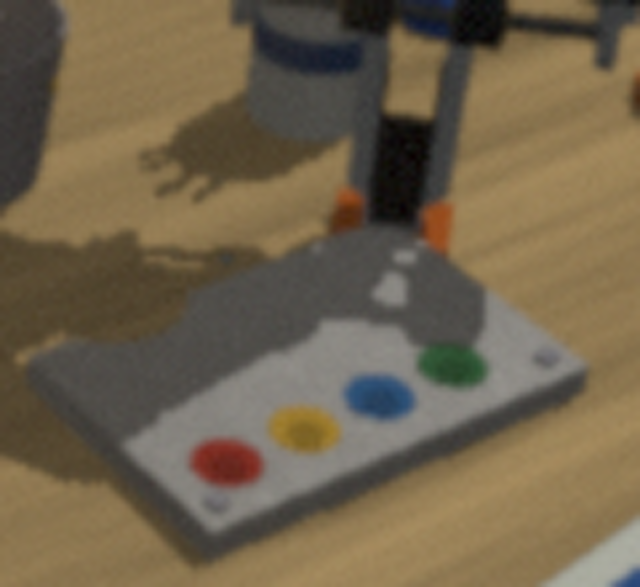

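The leaf sits on the corner, an ear at each side at about (348,205) and (437,225). The force of 8-10 N runs along the diagonal. Releasing and lifting.

>>> send_rows(
  rows=[
    {"dx": 0, "dy": 0, "dz": 0, "roll": 0, "jaw": 0},
    {"dx": 0, "dy": 0, "dz": 0, "roll": 0, "jaw": 0},
    {"dx": 0, "dy": 0, "dz": 0, "roll": 0, "jaw": 0},
    {"dx": 0, "dy": 0, "dz": 0, "roll": 0, "jaw": 0},
    {"dx": 0, "dy": 0, "dz": 0, "roll": 0, "jaw": 0},
    {"dx": 0, "dy": 0, "dz": 0, "roll": 0, "jaw": 0},
  ],
)

```text
time_s: 10.87
ee_pos: [0.5798, 0.1158, 0.0251]
eef_rot: [3.141, 0.0, 2.36]
force: [-0.8, 0.7, -0.7]
grip_width: 0.0469
grip_force: 0.0
```

>>> send_rows(
  rows=[
    {"dx": 0, "dy": 0, "dz": -10, "roll": 0, "jaw": 0},
    {"dx": 0, "dy": 0, "dz": -20, "roll": 0, "jaw": 0},
    {"dx": 0, "dy": 0, "dz": -20, "roll": 0, "jaw": 0},
    {"dx": 0, "dy": 0, "dz": -20, "roll": 0, "jaw": 0},
    {"dx": 0, "dy": 0, "dz": -20, "roll": 0, "jaw": -1},
    {"dx": 0, "dy": 0, "dz": -20, "roll": 0, "jaw": -1},
    {"dx": 0, "dy": 0, "dz": -20, "roll": 0, "jaw": -1},
    {"dx": 0, "dy": 0, "dz": -20, "roll": 0, "jaw": -1},
    {"dx": 0, "dy": 0, "dz": -20, "roll": 0, "jaw": -1},
    {"dx": 0, "dy": 0, "dz": -10, "roll": 0, "jaw": -1},
  ],
)

```text
time_s: 11.7
ee_pos: [0.5802, 0.116, 0.2084]
eef_rot: [3.139, 0.002, 2.36]
force: [0.3, -0.1, 1.4]
grip_width: 0.0835
grip_force: 0.0
```

```bash
python3 - <<'E'
from h import *
todo(.593,-.283,74.5)
c=camera("wrist"); np.savez('w6.npz',**c); cv2.imwrite('pics/w6.png',c["frame"][:,:,::-1])
handles(c,[(.5786,.1164)])
E
```

```text
t 11.7 pos [0.5802 0.116  0.2084] rot [1.7984e+02 1.3000e-01 1.3523e+02] F [ 0.26 -0.12  1.42] w 0.0835 0.0
dx -290.1 dy -274.2 roll 60.7
[305 205  25  32 744] ((574.7922973632812, 120.30936431884766), (21.764446258544922, 28.529237747192383), 45.19390869140625)
```

View pics/w6.png

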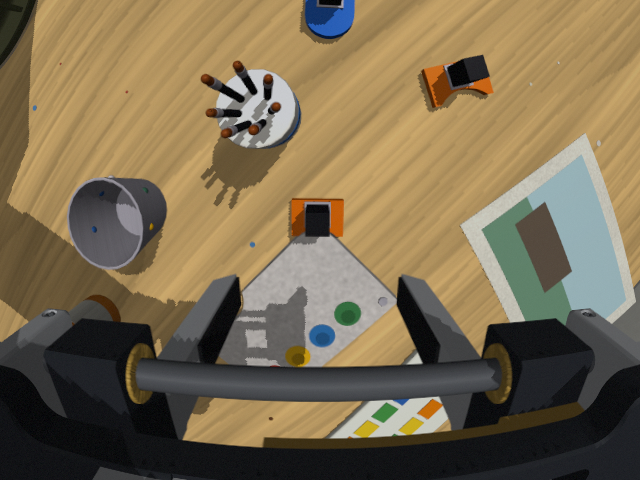

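hollow28 is seated symmetrically on the corner, with its handle at about (317,215) and the board behind it. Now the tongue.

>>> send_rows(
  rows=[
    {"dx": -18.1, "dy": -17.1, "dz": 0, "roll": 0, "jaw": -1},
    {"dx": -18.1, "dy": -17.1, "dz": 0, "roll": 0, "jaw": -1},
    {"dx": -18.1, "dy": -17.1, "dz": 0, "roll": 0, "jaw": -1},
    {"dx": -18.1, "dy": -17.1, "dz": 0, "roll": 0, "jaw": -1},
    {"dx": -18.1, "dy": -17.1, "dz": 0, "roll": 0, "jaw": -1},
    {"dx": -18.1, "dy": -17.1, "dz": 0, "roll": 0, "jaw": -1},
    {"dx": -18.1, "dy": -17.1, "dz": 0, "roll": 0, "jaw": -1},
    {"dx": -18.1, "dy": -17.1, "dz": 0, "roll": 0, "jaw": -1},
  ],
)

```text
time_s: 12.42
ee_pos: [0.5857, -0.0844, 0.2043]
eef_rot: [-3.141, -0.001, 2.36]
force: [0.5, -0.4, -0.6]
grip_width: 0.0939
grip_force: 0.0
```

>>> send_rows(
  rows=[
    {"dx": -18.1, "dy": -17.1, "dz": 0, "roll": 0, "jaw": -1},
    {"dx": -18.1, "dy": -17.1, "dz": 0, "roll": 0, "jaw": -1},
    {"dx": -18.1, "dy": -17.1, "dz": 0, "roll": 0, "jaw": -1},
    {"dx": -18.1, "dy": -17.1, "dz": 0, "roll": 0, "jaw": -1},
    {"dx": -18.1, "dy": -17.1, "dz": 0, "roll": 0, "jaw": -1},
    {"dx": -18.1, "dy": -17.1, "dz": 0, "roll": 0, "jaw": -1},
    {"dx": -18.1, "dy": -17.1, "dz": 0, "roll": 0, "jaw": -1},
    {"dx": -18.1, "dy": -17.1, "dz": 0, "roll": 0, "jaw": -1},
  ],
)

```text
time_s: 13.08
ee_pos: [0.5921, -0.2834, 0.2041]
eef_rot: [-3.141, -0.001, 2.36]
force: [-0.4, 0.8, -0.3]
grip_width: 0.0939
grip_force: 0.0
```

>>> send_rows(
  rows=[
    {"dx": 0, "dy": 0, "dz": 0, "roll": 6.7, "jaw": -1},
    {"dx": 0, "dy": 0, "dz": 0, "roll": 6.7, "jaw": -1},
    {"dx": 0, "dy": 0, "dz": 0, "roll": 6.7, "jaw": -1},
    {"dx": 0, "dy": 0, "dz": 0, "roll": 6.7, "jaw": -1},
    {"dx": 0, "dy": 0, "dz": 0, "roll": 6.7, "jaw": -1},
    {"dx": 0, "dy": 0, "dz": 0, "roll": 6.7, "jaw": -1},
    {"dx": 0, "dy": 0, "dz": 0, "roll": 6.7, "jaw": -1},
    {"dx": 0, "dy": 0, "dz": 0, "roll": 6.7, "jaw": -1},
    {"dx": 0, "dy": 0, "dz": 0, "roll": 6.7, "jaw": -1},
    {"dx": 0, "dy": 0, "dz": 0, "roll": 0, "jaw": -1},
    {"dx": 0, "dy": 0, "dz": 0, "roll": 0, "jaw": -1},
  ],
)

```text
time_s: 14.0
ee_pos: [0.5923, -0.2822, 0.2044]
eef_rot: [-3.141, -0.0, 1.311]
force: [0.1, 0.4, 0.8]
grip_width: 0.0942
grip_force: 0.0
```

```bash
python3 - <<'E'
from h import *
todo(.593,-.283,74.5)
c=camera("wrist"); np.savez('w7.npz',**c)
hsv=cv2.cvtColor(c["frame"],cv2.COLOR_RGB2HSV); m=cv2.inRange(hsv,(105,150,60),(125,255,255))
k,l,st,ce=cv2.connectedComponentsWithStats(m)
for i in range(1,k):
    if st[i,4]<300: continue
    v,u=np.nonzero(l==i); q=fray(c,np.c_[u,v],.012)[:,:2]*1000; r=cv2.minAreaRect(q.astype(np.float32))
    print(st[i],r)
    q=q-[593,-283]; t=np.radians(74.5); e=q@[np.cos(t),np.sin(t)]; f=q@[-np.sin(t),np.cos(t)]; print(e.min(),e.max(),f.min(),f.max())
E
```

```text
t 14.0 pos [ 0.5923 -0.2822  0.2044] rot [-1.7995e+02 -1.0000e-02  7.5140e+01] F [0.08 0.38 0.78] w 0.0942 0.0
dx -0.6 dy 0.9 roll 0.6
[ 286  166   68   69 3349] ((597.383544921875, -264.3734436035156), (69.29325866699219, 67.99408721923828), 74.08338928222656)
-15.689991307320499 53.754043262789374 -33.19000268235645 35.0014095993137
```

>>> send_rows(
  rows=[
    {"dx": -1, "dy": 0, "dz": 20, "roll": 1, "jaw": -1},
    {"dx": 0, "dy": 0, "dz": 20, "roll": 0, "jaw": -1},
    {"dx": 0, "dy": 0, "dz": 20, "roll": 0, "jaw": -1},
    {"dx": 0, "dy": 0, "dz": 20, "roll": 0, "jaw": -1},
    {"dx": 0, "dy": 0, "dz": 20, "roll": 0, "jaw": -1},
    {"dx": 0, "dy": 0, "dz": 20, "roll": 0, "jaw": -1},
    {"dx": 0, "dy": 0, "dz": 20, "roll": 0, "jaw": -1},
    {"dx": 0, "dy": 0, "dz": 20, "roll": 0, "jaw": -1},
    {"dx": 0, "dy": 0, "dz": 12, "roll": 0, "jaw": -1},
    {"dx": 0, "dy": 0, "dz": 8, "roll": 0, "jaw": -1},
    {"dx": 0, "dy": 0, "dz": 0, "roll": 0, "jaw": 1},
    {"dx": 0, "dy": 0, "dz": 0, "roll": 0, "jaw": 1},
  ],
  force=20,
)

```text
time_s: 15.05
ee_pos: [0.5925, -0.2834, 0.0256]
eef_rot: [3.141, 0.0, 1.291]
force: [-0.4, -0.5, -0.6]
grip_width: 0.084
grip_force: 0.0
```

>>> send_rows(
  rows=[
    {"dx": 0, "dy": 0, "dz": 0, "roll": 0, "jaw": 1},
    {"dx": 0, "dy": 0, "dz": 0, "roll": 0, "jaw": 1},
    {"dx": 0, "dy": 0, "dz": 0, "roll": 0, "jaw": 1},
    {"dx": 0, "dy": 0, "dz": 0, "roll": 0, "jaw": 1},
    {"dx": 0, "dy": 0, "dz": 0, "roll": 0, "jaw": 1},
    {"dx": 0, "dy": 0, "dz": 0, "roll": 0, "jaw": 1},
    {"dx": 0, "dy": 0, "dz": 0, "roll": 0, "jaw": 1},
    {"dx": 0, "dy": 0, "dz": 0, "roll": 0, "jaw": 1},
    {"dx": 0, "dy": 0, "dz": 0, "roll": 0, "jaw": 1},
    {"dx": 0, "dy": 0, "dz": 0, "roll": 0, "jaw": 1},
    {"dx": 0, "dy": 0, "dz": 0, "roll": 0, "jaw": 1},
    {"dx": 0, "dy": 0, "dz": 0, "roll": 0, "jaw": 1},
  ],
)

```text
time_s: 16.05
ee_pos: [0.5922, -0.2833, 0.025]
eef_rot: [3.142, -0.0, 1.29]
force: [0.4, 0.6, -0.6]
grip_width: 0.0215
grip_force: 19.9
```

>>> send_rows(
  rows=[
    {"dx": 0, "dy": 0, "dz": -10, "roll": 0, "jaw": 1},
    {"dx": 0, "dy": 0, "dz": -20, "roll": 0, "jaw": 1},
    {"dx": 0, "dy": 0, "dz": -20, "roll": 0, "jaw": 1},
    {"dx": 0, "dy": 0, "dz": -20, "roll": 0, "jaw": 1},
    {"dx": 0, "dy": 0, "dz": -20, "roll": 0, "jaw": 1},
    {"dx": 0, "dy": 0, "dz": -20, "roll": 0, "jaw": 1},
    {"dx": 0, "dy": 0, "dz": -20, "roll": 0, "jaw": 1},
    {"dx": 0, "dy": 0, "dz": -20, "roll": 0, "jaw": 1},
    {"dx": 0, "dy": 0, "dz": -20, "roll": 0, "jaw": 1},
    {"dx": 0, "dy": 0, "dz": -20, "roll": 0, "jaw": 1},
    {"dx": 0, "dy": 0, "dz": -10, "roll": 0, "jaw": 1},
  ],
)

```text
time_s: 16.97
ee_pos: [0.5926, -0.2834, 0.2285]
eef_rot: [3.138, 0.001, 1.29]
force: [-0.5, 0.0, -0.6]
grip_width: 0.0221
grip_force: 20.0
```

```bash
python3 - <<'E'
from h import *
todo(.5435-.025,-.031,0)
E
```

```text
t 16.97 pos [ 0.5926 -0.2834  0.2285] rot [1.798e+02 4.000e-02 7.393e+01] F [-0.48  0.05 -0.63] w 0.0221 20.0
dx 222.0 dy -141.1 roll 73.9
```

>>> send_rows(
  rows=[
    {"dx": 18.5, "dy": -11.8, "dz": 0, "roll": 0, "jaw": 1},
    {"dx": 18.5, "dy": -11.8, "dz": 0, "roll": 0, "jaw": 1},
    {"dx": 18.5, "dy": -11.8, "dz": 0, "roll": 0, "jaw": 1},
    {"dx": 18.5, "dy": -11.8, "dz": 0, "roll": 0, "jaw": 1},
    {"dx": 18.5, "dy": -11.8, "dz": 0, "roll": 0, "jaw": 1},
    {"dx": 18.5, "dy": -11.8, "dz": 0, "roll": 0, "jaw": 1},
    {"dx": 18.5, "dy": -11.8, "dz": 0, "roll": 0, "jaw": 1},
    {"dx": 18.5, "dy": -11.8, "dz": 0, "roll": 0, "jaw": 1},
    {"dx": 18.5, "dy": -11.8, "dz": 0, "roll": 0, "jaw": 1},
    {"dx": 18.5, "dy": -11.8, "dz": 0, "roll": 0, "jaw": 1},
    {"dx": 18.5, "dy": -11.8, "dz": 0, "roll": 0, "jaw": 1},
    {"dx": 18.5, "dy": -11.8, "dz": 0, "roll": 0, "jaw": 1},
  ],
)

```text
time_s: 17.97
ee_pos: [0.5171, -0.0297, 0.2251]
eef_rot: [-3.141, 0.0, 1.29]
force: [0.5, 0.2, -1.6]
grip_width: 0.0219
grip_force: 19.9
```

>>> send_rows(
  rows=[
    {"dx": 0, "dy": 0, "dz": 0, "roll": 6.7, "jaw": 1},
    {"dx": 0, "dy": 0, "dz": 0, "roll": 6.7, "jaw": 1},
    {"dx": 0, "dy": 0, "dz": 0, "roll": 6.7, "jaw": 1},
    {"dx": 0, "dy": 0, "dz": 0, "roll": 6.7, "jaw": 1},
    {"dx": 0, "dy": 0, "dz": 0, "roll": 6.7, "jaw": 1},
    {"dx": 0, "dy": 0, "dz": 0, "roll": 6.7, "jaw": 1},
    {"dx": 0, "dy": 0, "dz": 0, "roll": 6.7, "jaw": 1},
    {"dx": 0, "dy": 0, "dz": 0, "roll": 6.7, "jaw": 1},
    {"dx": 0, "dy": 0, "dz": 0, "roll": 6.7, "jaw": 1},
    {"dx": 0, "dy": 0, "dz": 0, "roll": 6.7, "jaw": 1},
    {"dx": 0, "dy": 0, "dz": 0, "roll": 6.9, "jaw": 1},
    {"dx": 0, "dy": 0, "dz": 0, "roll": 0, "jaw": 1},
  ],
)

```text
time_s: 18.97
ee_pos: [0.5175, -0.0307, 0.225]
eef_rot: [-3.142, 0.0, -0.006]
force: [-0.2, 0.5, -1.9]
grip_width: 0.0218
grip_force: 20.0
```

```bash
python3 - <<'E'
from h import *
todo(.5185,-.031,0)
E
```

```text
t 18.97 pos [ 0.5175 -0.0307  0.225 ] rot [-1.8e+02  2.0e-02 -3.2e-01] F [-0.23  0.47 -1.86] w 0.0218 20.0
dx 1.0 dy 0.3 roll -0.3
```

>>> send_rows(
  rows=[
    {"dx": 0, "dy": 0.3, "dz": 20, "roll": -0.3, "jaw": 1},
    {"dx": 0, "dy": 0, "dz": 20, "roll": 0, "jaw": 1},
    {"dx": 0, "dy": 0, "dz": 20, "roll": 0, "jaw": 1},
    {"dx": 0, "dy": 0, "dz": 20, "roll": 0, "jaw": 1},
    {"dx": 0, "dy": 0, "dz": 20, "roll": 0, "jaw": 1},
    {"dx": 0, "dy": 0, "dz": 20, "roll": 0, "jaw": 1},
    {"dx": 0, "dy": 0, "dz": 20, "roll": 0, "jaw": 1},
    {"dx": 0, "dy": 0, "dz": 20, "roll": 0, "jaw": 1},
    {"dx": 0, "dy": 0, "dz": 20, "roll": 0, "jaw": 1},
    {"dx": 0, "dy": 0, "dz": 12, "roll": 0, "jaw": 1},
    {"dx": 0, "dy": 0, "dz": 7.5, "roll": 0, "jaw": 1},
    {"dx": 0, "dy": 0, "dz": 0, "roll": 0, "jaw": 1},
  ],
)

```text
time_s: 19.97
ee_pos: [0.5174, -0.0309, 0.0248]
eef_rot: [-3.141, 0.001, 0.009]
force: [0.2, -0.1, -1.4]
grip_width: 0.0221
grip_force: 20.0
```

>>> send_rows(
  rows=[
    {"dx": 3, "dy": 0, "dz": 0.3, "roll": 0, "jaw": 1},
    {"dx": 3, "dy": 0, "dz": 0.2, "roll": 0, "jaw": 1},
    {"dx": 3, "dy": 0, "dz": 0, "roll": 0, "jaw": 1},
    {"dx": 3, "dy": 0, "dz": 0, "roll": 0, "jaw": 1},
    {"dx": 3, "dy": 0, "dz": 0, "roll": 0, "jaw": 1},
    {"dx": 3, "dy": 0, "dz": 0, "roll": 0, "jaw": 1},
    {"dx": 2, "dy": 0, "dz": 0, "roll": 0, "jaw": 1},
    {"dx": 1, "dy": 0, "dz": 0, "roll": 0, "jaw": 1},
    {"dx": 1, "dy": 0, "dz": 0, "roll": 0, "jaw": 1},
    {"dx": 1, "dy": 0, "dz": 0, "roll": 0, "jaw": 1},
    {"dx": 0, "dy": 0, "dz": 0, "roll": 0, "jaw": 1},
  ],
)

```text
time_s: 20.88
ee_pos: [0.5407, -0.0309, 0.025]
eef_rot: [-3.142, 0.0, 0.006]
force: [0.5, 0.0, -1.6]
grip_width: 0.022
grip_force: 20.0
```

>>> send_rows(
  rows=[
    {"dx": 0.5, "dy": 0, "dz": 0, "roll": 0, "jaw": 1},
    {"dx": 0.5, "dy": 0, "dz": 0, "roll": 0, "jaw": 1},
    {"dx": 0, "dy": 0, "dz": 0, "roll": 0, "jaw": 1},
  ],
)

```text
time_s: 21.13
ee_pos: [0.5416, -0.0309, 0.025]
eef_rot: [-3.142, 0.0, 0.006]
force: [0.4, -0.5, -0.3]
grip_width: 0.0221
grip_force: 20.0
```

>>> send_rows(
  rows=[
    {"dx": 0.5, "dy": 0, "dz": 0, "roll": 0, "jaw": 1},
    {"dx": 0.5, "dy": 0, "dz": 0, "roll": 0, "jaw": 1},
    {"dx": 0, "dy": 0, "dz": 0, "roll": 0, "jaw": 1},
  ],
)

```text
time_s: 21.38
ee_pos: [0.5421, -0.0311, 0.0248]
eef_rot: [3.141, 0.002, 0.006]
force: [-4.9, -2.3, 0.5]
grip_width: 0.0218
grip_force: 20.0
```

>>> send_rows(
  rows=[
    {"dx": 0.3, "dy": 0.5, "dz": 0, "roll": 0, "jaw": 1},
    {"dx": 0.5, "dy": 0, "dz": 0, "roll": 0, "jaw": 1},
    {"dx": 0, "dy": 0, "dz": 0, "roll": 0, "jaw": 1},
    {"dx": 0, "dy": 0, "dz": 0, "roll": 0, "jaw": 1},
  ],
)

```text
time_s: 21.72
ee_pos: [0.5428, -0.0316, 0.0248]
eef_rot: [3.141, 0.002, 0.006]
force: [-7.1, -2.1, -0.1]
grip_width: 0.0219
grip_force: 20.0
```

>>> send_rows(
  rows=[
    {"dx": 0.5, "dy": 0, "dz": 0, "roll": 0, "jaw": 1},
    {"dx": 0.3, "dy": 0, "dz": 0, "roll": 0, "jaw": 1},
    {"dx": 0, "dy": 0, "dz": 0, "roll": 0, "jaw": 1},
    {"dx": 0, "dy": 0, "dz": 0, "roll": 0, "jaw": 1},
  ],
)

```text
time_s: 22.05
ee_pos: [0.5432, -0.0317, 0.0246]
eef_rot: [3.141, 0.003, 0.006]
force: [-8.5, -2.9, 1.5]
grip_width: 0.0216
grip_force: 20.0
```

```bash
python3 - <<'E'
from h import *
todo(.5435,-.031,0)
c=camera("scene"); cv2.imwrite('pics/w8.png',cv2.resize(c["frame"][170:290,320:470],(750,600),interpolation=2)[:,:,::-1])
E
```

```text
t 22.05 pos [ 0.5432 -0.0317  0.0246] rot [1.7998e+02 1.7000e-01 3.3000e-01] F [-8.55 -2.94  1.51] w 0.0216 20.0
dx 0.3 dy -0.7 roll 0.3
```

View pics/w8.png

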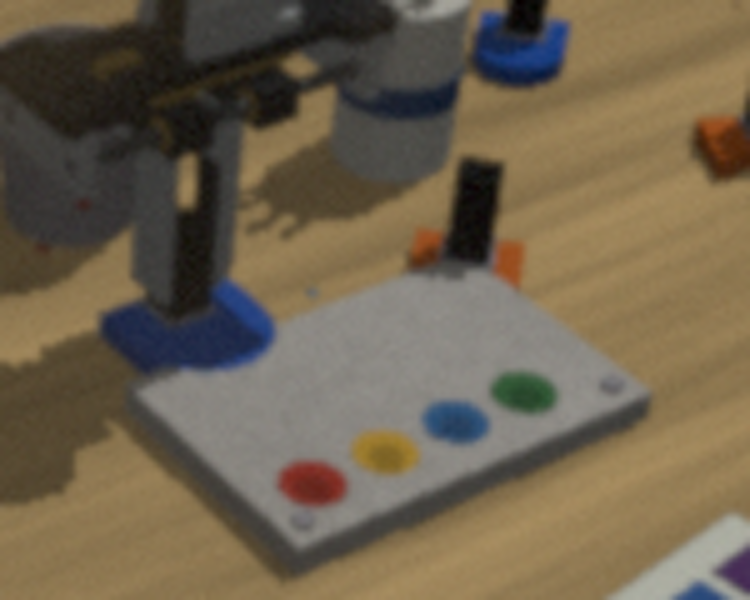

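The tongue's nose fills the notch at about (230,340), and hollow28 remains on its corner at (470,260). Releasing.

>>> send_rows(
  rows=[
    {"dx": 0, "dy": 0, "dz": 0, "roll": 0, "jaw": 0},
    {"dx": 0, "dy": 0, "dz": 0, "roll": 0, "jaw": 0},
    {"dx": 0, "dy": 0, "dz": 0, "roll": 0, "jaw": 0},
    {"dx": 0, "dy": 0, "dz": 0, "roll": 0, "jaw": 0},
    {"dx": 0, "dy": 0, "dz": 0, "roll": 0, "jaw": 0},
    {"dx": 0, "dy": 0, "dz": 0, "roll": 0, "jaw": 0},
  ],
)

```text
time_s: 22.6
ee_pos: [0.5444, -0.0313, 0.0251]
eef_rot: [-3.142, -0.0, 0.006]
force: [0.4, -0.4, 0.2]
grip_width: 0.0466
grip_force: 0.0
```

>>> send_rows(
  rows=[
    {"dx": 0, "dy": 0, "dz": -10, "roll": 0, "jaw": 0},
    {"dx": 0, "dy": 0, "dz": -20, "roll": 0, "jaw": 0},
    {"dx": 0, "dy": 0, "dz": -20, "roll": 0, "jaw": 0},
    {"dx": 0, "dy": 0, "dz": -20, "roll": 0, "jaw": 0},
    {"dx": 0, "dy": 0, "dz": -20, "roll": 0, "jaw": 0},
    {"dx": 0, "dy": 0, "dz": -20, "roll": 0, "jaw": 0},
    {"dx": 0, "dy": 0, "dz": -20, "roll": 0, "jaw": 0},
    {"dx": 0, "dy": 0, "dz": -20, "roll": 0, "jaw": 0},
    {"dx": 0, "dy": 0, "dz": -20, "roll": 0, "jaw": 0},
    {"dx": 0, "dy": 0, "dz": 0, "roll": 0, "jaw": 0},
  ],
)

```text
time_s: 23.43
ee_pos: [0.5455, -0.0315, 0.1998]
eef_rot: [3.141, -0.006, 0.006]
force: [0.8, -0.2, 1.2]
grip_width: 0.0466
grip_force: 0.0
```

```bash
python3 - <<'E'
from h import *
todo(.5435,-.031,0)
c=camera("scene"); cv2.imwrite('pics/w9.png',cv2.resize(c["frame"][160:280,320:470],(750,600),interpolation=2)[:,:,::-1])
E
```

```text
t 23.43 pos [ 0.5455 -0.0315  0.1998] rot [179.95  -0.37   0.32] F [ 0.76 -0.19  1.18] w 0.0466 0.0
dx -2.0 dy -0.5 roll 0.3
```

View pics/w9.png

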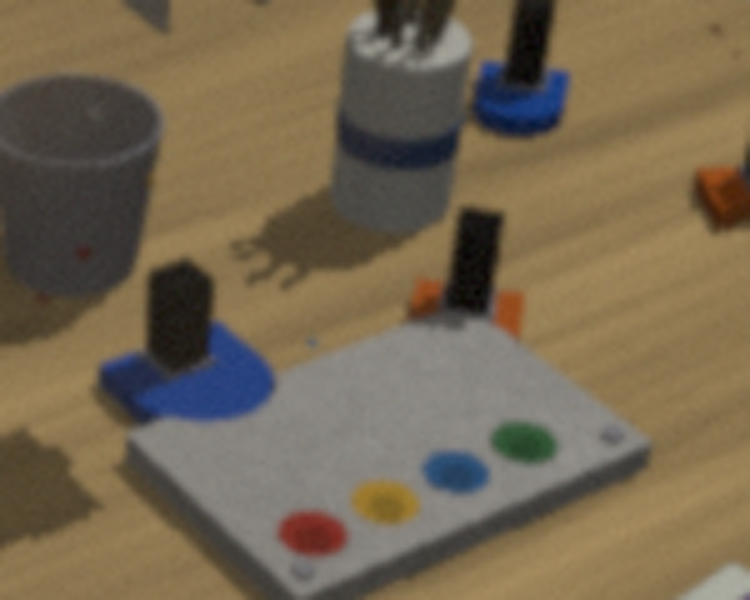

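Both leaves lie flat and seated: the tongue in the notch at about (215,385) and the hollow on the corner at (470,305). The pail and jar are unmoved, so I hand in.

```bash
python3 -c "
from station import *
print(hand_in())"
```

```text
the job is handed in; nothing more can be done
None
```

I pressed hollow28 onto the white board's rounded corner, then tongue35 into its thumb notch, and handed the job in at about 23 s of the 67 s; no verdict came back, but the last picture shows both seated flat and the pail and jar unmoved (the bottle was out of that view).

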